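# Slide the painting board into its notches

### The job

Push the wooden board with the fingertips along the runners of its jig until you feel it drop into the locating notches and it lies level in them, then take the hand away. Only push it: do not lift it or tip it up, and keep the fingers off the two freshly painted wooden flowers, which must ride along and stay on the board. Leave the brush pot, paint jar and paper plate where they are.

Things in the scene. Friction and masses are not known exactly. Their poses are not given: they have to be found in the camera images.
- board: Loose plywood board, 190 (x) x 130 (y) x 8 mm, on two cross cleats 14 mm long in x, 126 mm in y, 8 mm high, at x = -70 and +70 mm. A push strip lies on its rear edge (point board_rear). Origin: centre of the board at the cleats' underside; z up, +x is the way it slides. Plate from z = 8 to 16 mm. 0.25 to 0.5 kg; slides at a few N. It starts with its cleats on the runners.
- board_rear (a point): Middle of the board's rear edge face: board x = -95, y = 0, z = 12 mm; the board's axes. Flat upright face from board z = 8 to 26 mm, 120 mm wide, free space behind it. It is the end with the push strip, a batten on top at board x -95 to -81 mm, y -60 to +60 mm, its top at z = 26 mm.
- jig: Fixed wooden jig, base 300 (x) x 154 (y) x 8 mm, open at both ends. Two runners along x, 20 mm wide at y = -45 and +45 mm, tops 14 mm above the table, each with two notches (point seat). Side fences: inner faces at y = -67 and +67 mm, tops 28 mm above the table, 2 mm play beside the board. Origin: centre of its underside, on the table; +x is the way the board must slide.
- seat (a point): Where the board's origin lies once it has dropped: jig x = 50, y = 0, z = 8 mm; jig axes. Before, the origin is 60 to 105 mm short of it in x and 6 mm higher. The runners' notches, 19 mm long and 6 mm deep, lie at x = -70 and +70 mm from here: 2.5 mm play each way along x. Both cleats drop together; the notch walls then stop the board firmly. Push slowly, below about 100 mm/s.
- flower_large: Loose flat wooden flower with five petals, 42 mm across, 5 mm thick, wet paint, lying on the board ahead of its middle. Origin: centre of its underside.
- flower_small: Loose flat wooden flower with five petals, 32 mm across, 5 mm thick, wet paint, lying on the board behind the large one, its origin 40 mm or more ahead of the push strip. Origin: centre of its underside.
- brush_pot: White pot, 72 mm across, 85 mm high, with brushes standing to 170 mm. Bystander beside the jig on its +y side. Origin: centre of its underside.
- paint_jar: Closed paint jar, 48 mm across, 50 mm high. Bystander beyond the jig's +x end, 20 mm or more clear of it. Origin: centre of its underside.
- paper_plate: White plate, 130 mm across, 18 mm high. Bystander beside the jig on its +y side. Origin: centre of its underside.
Not all that is in view belongs to the job. Of the things like the board, leave any that is red or turquoise; of the rest the larger one is meant.

How it is judged:
By the outcome, as a careful person would: the job done as asked, in the order asked, and still so for the second after the job is handed in, with the robot touching nothing.
It also fails if it takes over 38 s, if anything falls off the work surface, if the arm or the gripper's body presses on something with over 40 N, if the wrist force passes 120 N, or if a joint passes its speed limit or range.

### The arm

A 6-joint arm with a two-finger parallel gripper is mounted at the origin on the work surface. World frame = base frame: x ahead of the robot, y to its left, z up, the work surface at z = 0. Lengths are in m, angles in rad, forces in N, time in s.
With the tool pointing down it reaches from about 0.375 to 0.975 m from the base axis. Payload 3.8 kg.
Tool frame: the origin (TCP) lies at the very end of the fingers, on their centre line; the grasp point (between the pads) lies 19 mm behind it; z points along the fingers, y is the line along which they close (so a half turn about z gives the same grasp; the last joint's range is limited). The gripper opens to 85 mm and grips with 20 to 120 N. Pads are 22 mm wide; open, the fingers measure 114 mm over their backs; the gripper's body (76 mm by 85 mm) begins 54 mm behind the grasp point. The pads swing forward as they close: fully open they stand 13 mm farther back than shut.
Start: joints at [-1.382, 0.264, 1.604, -0, 1.274, -0.037], TCP at [0.151, -0.658, 0.231] pointing down, gripper open.
Joint ranges: [-2.63, 2.63], [-0.94, 2.18], [0.31, 2.57], [-1.31, 4.45], [0, 2.66], [-2.55, 2.55]. Speed limits (rad/s): [2.57, 2.57, 3.14, 3.14, 3.14, 3.14].

### API

Orientations are given as a rotation vector (axis times angle).
In Python, from workcell import monitor, viewer, job gives the robot as it stands. The module is installed in compiled form; this text tells all that it offers.
- The arm moves only by the tool step_arm, never from a script. Its argument "series" is one flat list of numbers, 4 for each row, row after row: the shift along the tool's x, y, z in m, then the turn about the tool's z in rad. A call has 1 to 8 rows; each row is the pose to reach, as a shift and turn from the pose commanded when the call began, along the tool's axes at that moment; what a row does not reach only later rows make up. A row lasts 1/8 s, in which the tool goes at most 62.5 mm and 10.7 degrees, less where a joint would pass 70% of its speed; a pose out of reach is approached as far as the arm can. A call with a gripper value outside its range is refused whole. "gripper" is the opening, from 0 (shut) to 1 (fully open), set as the call begins (left out, the last holds). The fingers move at their own pace and stop on an object; "newtons" is the grip in N (left out, the last holds). Time passes only in rows, so rows that repeat a pose let the fingers close. It gives the time, the measured TCP pose, the force, the opening and the grip force at its end, in the units of the state.
- monitor.read_state(): the state, without advancing time (a new reading comes with each control period).
- viewer.read_camera(name): name is "side" or "top" or "wrist"; returns a dict with "image" (420x560x3 uint8, red, green, blue), "intrinsics" (3x3 intrinsics, pixels), "T" (4x4, takes a point from camera to world coordinates); the wrist camera has in their place "hand_eye" (4x4, takes a point from camera to tool coordinates, whose origin is the TCP and whose axes are the flange's). Camera axes: x right, y up, looking along -z (the intrinsics and any distortion apply to the point x, -y, -z); pixel columns grow to the right and rows downward; lengths in m; the calibration is good to about 2 mm. A picture is of the moment at which its call begins: read the wrist's pose just before it. There is no depth.
- job.finish_job(): hands the job in; it is judged then, once.
Trained networks look in a picture, given as the dict that the camera call returned (one of the last four; its "shot" number tells which), for a name from the list of things; names that differ only in an ending like _2 or _b are one class to them, and where a whole thing is asked for, a point or a joint stands for the part that bears it (a point fixed in the world has none). Each returns a list of dicts, best first, with "score" (0 to 1); they miss things now and then, are a little off and sometimes report something else, mostly with a low value. They report only what shows in the picture. A call takes as long as a camera call. They do not tell look-alikes from the thing itself.
- viewer.boxes_of(picture, label): "extent" ([centre column, centre row, width, height] in pixels, round what is visible of it).
- viewer.spot_point(picture, label): "point" ([column, row] in pixels: a listed point, or the origin of a listed thing).
The state is a dict: "time": time; "q": joint angles; "joint_vel": joint speeds; "joint_torque": joint torques, N m; "tool_pos": TCP position; "tcp_rot": TCP orientation; "wrist_force": force on the tool from outside, world axes, zero at the start; "torque": the same for the moment, N m; "width": opening from 0.0 (shut) to 1.0 (fully open); "grip_force": force on a finger pad.
Only numpy, scipy, OpenCV 4.12 (cv2) and the standard library are available. Lean on these libraries where they do the work, as an engineer would, in place of code of your own. Each camera call takes 0.05 s, during which the arm holds its last target. There are 200 camera calls.

## Working session

There is one attempt and no reset: what is moved stays moved. The work goes in short steps, Python scripts to look and compute and a tool call to move; the robot and the scene stay as the last step left them, time stands still between calls to the robot, and variables do not carry over. Pictures are saved under pics/ and viewed, at most 10 in all, crops included, and the job is handed in when it is done.

Besides the shell and the picture viewer there is one more tool, called after "Emit:" by a JSON object that holds its "op" and its "data", one argument or row to a line. step_arm: Moves the arm, as the interface text tells. Its arguments: {"type":"object","properties":{"series":{"type":"array"},"gripper":{"type":"number"},"newtons":{"type":"number"}},"required":["series"]}

```bash
mkdir -p pics; cat > h.py <<'E'
import numpy as np, cv2
from workcell import monitor, viewer, job
from scipy.spatial.transform import Rotation as R
def shot(n):
    s=monitor.read_state(); p=viewer.read_camera(n)
    if n=='wrist':
        T=np.eye(4);T[:3,:3]=R.from_rotvec(s['tcp_rot']).as_matrix();T[:3,3]=s['tool_pos'];p['Tw']=T@np.array(p['hand_eye'])
    else: p['Tw']=np.array(p['T'])
    return p
def ray(p,uv):
    K=np.array(p['intrinsics']);d=p.get('distortion')
    x=cv2.undistortPoints(np.array([[uv]],float),K,None if d is None else np.array(d,float))[0,0]
    v=p['Tw'][:3,:3]@np.array([x[0],-x[1],-1.]);return p['Tw'][:3,3],v
def atz(p,uv,z):
    o,v=ray(p,uv);return o+v*(z-o[2])/v[2]
def tri(a,ua,b,ub):
    o1,v1=ray(a,ua);o2,v2=ray(b,ub)
    t=np.linalg.lstsq(np.c_[v1,-v2],o2-o1,rcond=None)[0]
    A=o1+t[0]*v1;B=o2+t[1]*v2
    return (A+B)/2,np.linalg.norm(A-B)
def save(p,n): cv2.imwrite('pics/'+n,cv2.cvtColor(p['image'],cv2.COLOR_RGB2BGR))
E
python3 - <<'E'
from h import *
np.set_printoptions(precision=4,suppress=True)
s=monitor.read_state();print(s['tool_pos'],s['tcp_rot'],s['time'])
for n in('top','side'):
    p=shot(n);save(p,n+'1.png')
    print(n,[k for k in p], p['Tw'][:3,3])
    for l in('board','board_rear','jig','seat','flower_large','flower_small','brush_pot','paint_jar','paper_plate'):
        try: print(l,[(np.round(d['extent']),round(d['score'],2)) for d in viewer.boxes_of(p,l)][:4] if l not in('board_rear','seat') else '')
        except Exception as e: print(l,e)
        print('   pt',[(np.round(d['point'],1),round(d['score'],2),atz(p,d['point'],.02)[:2]) for d in viewer.spot_point(p,l)][:4])
E
```

```text
[ 0.151  -0.6571  0.23  ] [-3.1194 -0.3536  0.0002] 0.0
top ['image', 'intrinsics', 'T', 'shot', 'Tw'] [ 0.431  -0.0418  0.8816]
board [(array([365., 108.,  75.,  60.]), 0.92), (array([374., 218.,  66.,  64.]), 0.81), (array([397., 347.,  87., 110.]), 0.75), (array([297., 234.,  25.,  23.]), 0.64)]
   pt [(array([372.2, 219.9]), 0.97, array([ 0.4603, -0.253 ])), (array([206. , 166.4]), 0.72, array([0.5809, 0.1028])), (array([362.4, 109.7]), 0.6, array([ 0.7021, -0.2398])), (array([396.9, 345.5]), 0.57, array([ 0.1977, -0.2955]))]
board_rear 
   pt [(array([162.5, 150.9]), 0.98, array([0.6161, 0.1972])), (array([411.3, 300. ]), 0.87, array([ 0.2906, -0.3296])), (array([355.8, 193.1]), 0.76, array([ 0.5184, -0.2196])), (array([335.2, 116.3]), 0.61, array([ 0.688 , -0.1798]))]
jig [(array([220., 175., 155., 116.]), 0.77)]
   pt [(array([238.3, 183.6]), 0.74, array([0.5424, 0.0332]))]
seat 
   pt [(array([239.7, 182.4]), 0.83, array([0.545 , 0.0302]))]
flower_large [(array([213., 178.,  19.,  21.]), 0.78)]
   pt []
flower_small []
   pt [(array([190.4, 158.4]), 0.61, array([0.5988, 0.136
[... 1400 characters left out ...]
73.6]), 0.49, array([0.5521, 0.0901]))]
flower_small [(array([316., 156.,  10.,   3.]), 0.49)]
   pt [(array([312.4, 157.9]), 0.55, array([0.5866, 0.145 ]))]
brush_pot [(array([312., 164.,  56.,  61.]), 0.67), (array([273., 232.,  23.,  32.]), 0.3)]
   pt [(array([367.4, 223.4]), 0.65, array([ 0.6531, -0.1093]))]
paint_jar [(array([275., 234.,  19.,  29.]), 0.77), (array([308., 182.,  79.,  92.]), 0.56)]
   pt [(array([272.9, 237.9]), 0.85, array([ 0.4276, -0.0988])), (array([318.2, 144.1]), 0.66, array([0.6174, 0.1971])), (array([315.9, 158.8]), 0.41, array([0.5949, 0.1392]))]
paper_plate [(array([375., 164.,  50.,  34.]), 0.84)]
   pt [(array([372.3, 167.3]), 0.6, array([0.7315, 0.0707]))]
```

```bash
python3 - <<'E'
from h import *
a=cv2.imread('pics/top1.png');b=cv2.resize(a[110:245,130:330],None,fx=4,fy=4,interpolation=2);cv2.imwrite('pics/crop1.png',b)
E
```

```text
(no output)
```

View pics/top1.png

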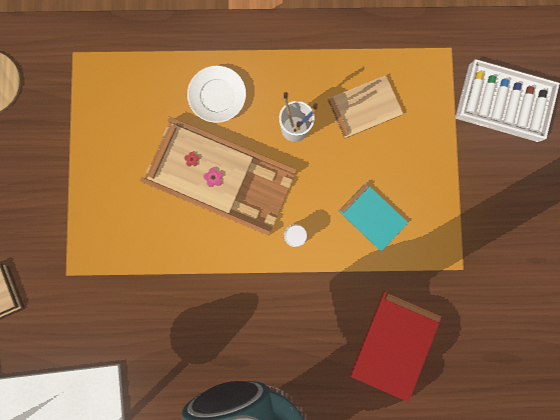

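View pics/side1.png

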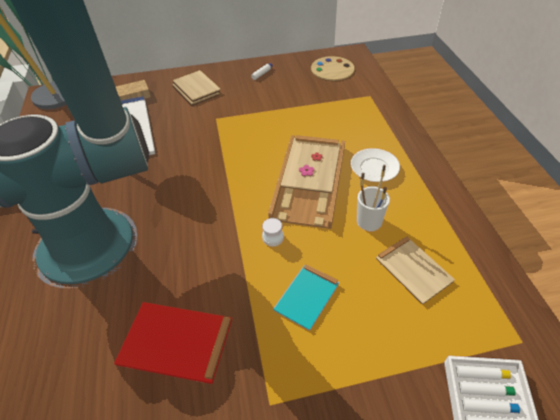

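View pics/crop1.png

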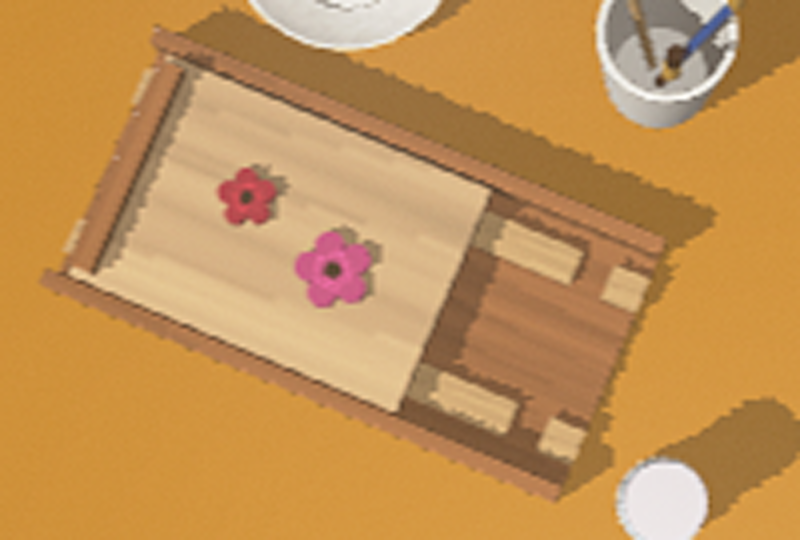

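The board candidates in the top view are:
- plain wood board in the jig at (205,170)
- plain wood board at (365,108)
- turquoise at (374,217)
- red at (397,347)

Red and turquoise are excluded. Of the two plain ones, the one in the jig at (205,170) is larger and carries the flowers. The crop confirms this: push strip at upper left, notches to the lower right. The slide direction is towards the jar.

```bash
cat > m.py <<'E'
from h import *
np.set_printoptions(precision=4,suppress=True)
a=shot('top');b=shot('side')
c=lambda u,v:(130+u/4,110+v/4)
F=[atz(a,c(*q),.028)[:2] for q in((160,30),(662,240),(45,275),(560,495))]
print('fences',F)
d=(F[1]-F[0])+(F[3]-F[2]);d/=np.linalg.norm(d)
print('dir',d,np.degrees(np.arctan2(d[1],d[0])),'jig c',sum(F)/4, 'lens',np.linalg.norm(F[1]-F[0]),np.linalg.norm(F[2]-F[0]))
print('rear top corners',[atz(a,c(*q),.04)[:2] for q in((165,60),(75,270))])
for l,ua,ub in(('rear',(162.5,150.9),(315.8,141.9)),('board',(206,166.4),(310.9,164.2)),('jig',(238.3,183.6),(310.4,180.1)),('seat',(239.7,182.4),(304.9,193.5))): print(l,tri(a,ua,b,ub))
s=monitor.read_state();M=R.from_rotvec(s['tcp_rot']).as_matrix();print(M)
E
python3 m.py
```

```text
fences [array([0.6876, 0.1795]), array([ 0.5691, -0.0902]), array([0.5546, 0.2397]), array([ 0.4337, -0.0338])]
dir [-0.4032 -0.9151] -113.77687938333986 jig c [0.5613 0.0738] lens 0.2945885348616312 0.1459676070746534
rear top corners [array([0.6676, 0.1736]), array([0.5553, 0.22  ])]
rear (array([0.6113, 0.194 , 0.0322]), np.float64(0.004267417801297485))
board (array([0.5736, 0.0997, 0.0409]), np.float64(0.007138762971692102))
jig (array([0.5438, 0.0292, 0.0553]), np.float64(0.011824320318275149))
seat (array([0.5418, 0.0318, 0.0073]), np.float64(0.009711638847975235))
[[ 0.9746  0.2239 -0.    ]
 [ 0.2239 -0.9746  0.    ]
 [-0.     -0.     -1.    ]]
```

Emit:
{"op": "step_arm", "data": {
  "series": [0.034,-0.039,0,0,0.068,-0.078,0,0,0.102,-0.117,0,0,0.136,-0.156,0,0,0.17,-0.195,0,0,0.204,-0.234,0,0,0.238,-0.273,0,0,0.272,-0.312,0,0],
  "gripper": 0.5
}}

```text
time: 2.8
tool_pos: [0.347, -0.2915, 0.2316]
tcp_rot: [3.121, 0.353, 0.001]
wrist_force: [1.0, 0.1, 0.4]
width: 0.5
grip_force: 0.0
```

Emit:
{"op": "step_arm", "data": {
  "series": [0.034,-0.039,0,0,0.068,-0.078,0,0,0.102,-0.117,0,0,0.136,-0.156,0,0,0.17,-0.195,0,0,0.204,-0.234,0,0,0.238,-0.273,0,0,0.272,-0.312,0,0]
}}

```text
time: 3.8
tool_pos: [0.5423, 0.0738, 0.2316]
tcp_rot: [3.121, 0.354, 0.001]
wrist_force: [-0.2, 0.0, -0.4]
width: 0.502
grip_force: 0.0
```

Emit:
{"op": "step_arm", "data": {
  "series": [0.024,-0.028,0,-0.15,0.048,-0.056,0,-0.3,0.072,-0.084,0,-0.45,0.096,-0.112,0,-0.6,0.122,-0.141,0,-0.75,0.122,-0.141,0,-0.93,0.122,-0.141,0,-0.93,0.122,-0.141,0,-0.93]
}}

```text
time: 4.8
tool_pos: [0.6288, 0.2365, 0.2313]
tcp_rot: [2.634, 1.712, -0.0]
wrist_force: [0.1, -0.9, 0.1]
width: 0.501
grip_force: 0.0
```

Look with the wrist camera to verify the rear edge and jig.

```bash
cat > w.py <<'E'
from h import *
import sys
np.set_printoptions(precision=4,suppress=True)
p=shot('wrist');save(p,sys.argv[1])
Ti=np.linalg.inv(p['Tw'])
def px(P):
    x=Ti@np.append(P,1);K=np.array(p['intrinsics']);return K[:2]@np.array([x[0]/-x[2],-x[1]/-x[2],1])
for l,z in(('board_rear',.026),('board',.014),('flower_large',.03),('flower_small',.03),('seat',.008)):
    print(l,[(np.round(d['point']),round(d['score'],2),atz(p,d['point'],z)) for d in viewer.spot_point(p,l)[:2]])
print('expect rear',px([.611,.197,.026]),'tcp',px(p['Tw'][:3,3]))
s=monitor.read_state();print(s['tool_pos'],np.degrees(np.arctan2(*R.from_rotvec(s['tcp_rot']).as_matrix()[[1,0],0])),s['q'])
E
python3 w.py w1.png
```

```text
board_rear [(array([280., 212.]), 0.71, array([0.6096, 0.203 , 0.026 ]))]
board [(array([283., 284.]), 0.76, array([0.5762, 0.1196, 0.014 ]))]
flower_large [(array([282., 318.]), 0.59, array([0.5611, 0.0891, 0.03  ]))]
flower_small [(array([294., 274.]), 0.96, array([0.5948, 0.1336, 0.03  ]))]
seat []
expect rear [283.4118 216.2705] tcp [nan nan]
[0.6289 0.2365 0.2315] 66.16080003342977 [0.3226 0.2578 1.6111 0.     1.2723 0.7387]w.py:7: RuntimeWarning: divide by zero encountered in scalar divide
  x=Ti@np.append(P,1);K=np.array(p['intrinsics']);return K[:2]@np.array([x[0]/-x[2],-x[1]/-x[2],1])
w.py:7: RuntimeWarning: invalid value encountered in matmul
  x=Ti@np.append(P,1);K=np.array(p['intrinsics']);return K[:2]@np.array([x[0]/-x[2],-x[1]/-x[2],1])
```

View pics/w1.png

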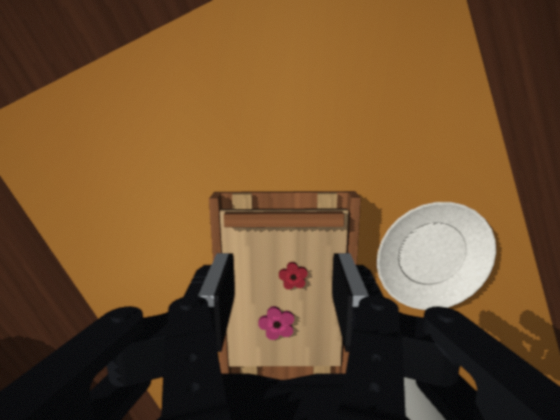

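The jig is aligned with the image, with fences at columns 215 and 352. The rear strip's edge is near (284,211), and the fingers at columns 225 and 345 are centred on it. The space behind is free, so I'm lowering the hand there.

Emit:
{"op": "step_arm", "data": {
  "series": [0.008,0,0.04,0,0.008,0,0.09,0,0.008,0,0.14,0,0.008,0,0.175,0,0.008,0,0.195,0,0.008,0,0.207,0,0.008,0,0.212,0,0.008,0,0.212,0]
}}

```text
time: 6.1
tool_pos: [0.633, 0.2444, 0.0203]
tcp_rot: [2.631, 1.716, 0.003]
wrist_force: [-0.1, 0.4, 0.6]
width: 0.501
grip_force: 0.0
```

```bash
python3 - <<'E'
from h import *
p=shot('side');cv2.imwrite('pics/s2.png',cv2.cvtColor(cv2.resize(p['image'][90:240,220:400],None,fx=4,fy=4,interpolation=2),cv2.COLOR_RGB2BGR))
E
```

```text
(no output)
```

View pics/s2.png

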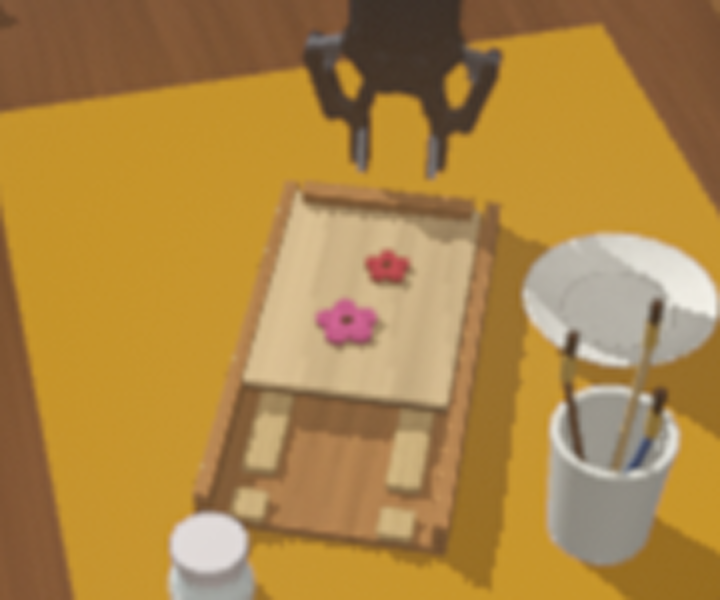

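Emit:
{"op": "step_arm", "data": {
  "series": [-0.004,0,0.002,0,-0.008,0,0.004,0,-0.012,0,0.004,0,-0.016,0,0.004,0,-0.02,0,0.004,0,-0.023,0,0.004,0,-0.026,0,0.004,0,-0.029,0,0.004,0]
}}

```text
time: 7.15
tool_pos: [0.6204, 0.2175, 0.0153]
tcp_rot: [2.631, 1.716, 0.0]
wrist_force: [0.6, -0.4, 0.2]
width: 0.498
grip_force: 0.0
```

Emit:
{"op": "step_arm", "data": {
  "series": [-0.003,0,0,0,-0.006,0,0,0,-0.009,0,0,0,-0.012,0,0,0,-0.015,0,0,0,-0.018,0,0,0,-0.021,0,0,0,-0.024,0,0,0]
}}

```text
time: 8.15
tool_pos: [0.6108, 0.1955, 0.0153]
tcp_rot: [2.631, 1.716, 0.0]
wrist_force: [1.1, 2.2, -1.1]
width: 0.501
grip_force: 0.8
```

Emit:
{"op": "step_arm", "data": {
  "series": [-0.0035,0,0,0,-0.007,0,0,0,-0.0105,0,0,0,-0.014,0,0,0,-0.0175,0,0,0,-0.021,0,0,0,-0.0245,0,0,0,-0.028,0,0,0]
}}

```text
time: 9.15
tool_pos: [0.5995, 0.1699, 0.0153]
tcp_rot: [2.631, 1.716, 0.0]
wrist_force: [0.7, 1.5, -0.1]
width: 0.507
grip_force: 0.9
```

Emit:
{"op": "step_arm", "data": {
  "series": [-0.0035,0,0,0,-0.007,0,0,0,-0.0105,0,0,0,-0.014,0,0,0,-0.0175,0,0,0,-0.021,0,0,0,-0.0245,0,0,0,-0.028,0,0,0]
}}

```text
time: 10.15
tool_pos: [0.5881, 0.1442, 0.0153]
tcp_rot: [-2.631, -1.716, 0.0]
wrist_force: [0.8, 2.1, -0.9]
width: 0.501
grip_force: 0.9
```

Emit:
{"op": "step_arm", "data": {
  "series": [-0.003,0,0,0,-0.005,0,0,0,-0.007,0,0,0,-0.009,0,0,0]
}}

```text
time: 10.65
tool_pos: [0.5846, 0.1361, 0.0153]
tcp_rot: [2.631, 1.716, 0.0]
wrist_force: [0.1, 2.0, -0.3]
width: 0.499
grip_force: 0.9
```

Emit:
{"op": "step_arm", "data": {
  "series": [-0.002,0,0,0,-0.004,0,0,0,-0.006,0,0,0]
}}

```text
time: 11.02
tool_pos: [0.582, 0.1304, 0.0152]
tcp_rot: [2.631, 1.716, -0.001]
wrist_force: [0.7, 1.5, -0.4]
width: 0.501
grip_force: 0.8
```

Emit:
{"op": "step_arm", "data": {
  "series": [-0.0015,0,0,0,-0.003,0,0,0]
}}

```text
time: 11.28
tool_pos: [0.5808, 0.1278, 0.0152]
tcp_rot: [-2.631, -1.716, 0.0]
wrist_force: [0.5, 1.8, -0.6]
width: 0.505
grip_force: 0.8
```

Emit:
{"op": "step_arm", "data": {
  "series": [-0.0015,0,0,0,-0.003,0,0,0]
}}

```text
time: 11.52
tool_pos: [0.5804, 0.1268, 0.0155]
tcp_rot: [-2.631, -1.714, -0.005]
wrist_force: [3.2, 10.7, -3.1]
width: 0.501
grip_force: 5.4
```

Emit:
{"op": "step_arm", "data": {
  "series": [-0.0015,0,0,0,-0.003,0,0,0]
}}

```text
time: 11.78
tool_pos: [0.5805, 0.1267, 0.0161]
tcp_rot: [-2.63, -1.712, -0.012]
wrist_force: [3.8, 20.2, -2.7]
width: 0.498
grip_force: 9.8
```

The force rose from 2 to 20 N, so the board has hit a firm stop in the notches. I'm backing straight off and will check.

Emit:
{"op": "step_arm", "data": {
  "series": [0.006,0,0,0,0.015,0,0,0,0.03,0,0,0,0.045,0,0,0,0.06,0,0,0,0.06,0,-0.05,0,0.06,0,-0.1,0,0.06,0,-0.15,0]
}}

```text
time: 12.78
tool_pos: [0.6028, 0.1781, 0.1666]
tcp_rot: [-2.631, -1.717, 0.001]
wrist_force: [0.8, 0.8, 0.3]
width: 0.502
grip_force: 0.0
```

```bash
python3 - <<'E'
from h import *
a=shot('top');b=shot('side')
for n,p in(('t',a),('s',b)):
    for l in('board','board_rear','seat'): print(n,l,[(np.round(d['point'],1),round(d['score'],2)) for d in viewer.spot_point(p,l)[:5]])
f=lambda i,y,x:cv2.resize(i[y:y+140,x:x+190],None,fx=4,fy=4,interpolation=2)
for n,i in(('t3',f(a['image'],110,135)),('s3',f(b['image'],110,215))): cv2.imwrite(f'pics/{n}.png',i[...,::-1])
E
python3 w.py w3.png
```

```text
t board [(array([243.2, 184.8]), 0.85), (array([363.8, 107.4]), 0.8), (array([397.4, 343.1]), 0.73), (array([370.2, 220.8]), 0.65)]
t board_rear [(array([202.5, 167.7]), 0.75), (array([335.5, 115.6]), 0.61), (array([350.8, 197.6]), 0.56), (array([412.3, 301.2]), 0.56)]
t seat []
s board [(array([307.7, 189.6]), 0.93), (array([303.9, 298. ]), 0.69), (array([174.5, 340.5]), 0.68), (array([412.5, 270. ]), 0.66)]
s board_rear [(array([318.5, 272.5]), 0.93), (array([309.7, 168.1]), 0.82), (array([390.1, 245.4]), 0.72), (array([222.6, 347.9]), 0.58)]
s seat []
board_rear [(array([282., 261.]), 0.57, array([0.575, 0.122, 0.026]))]
board [(array([284., 340.]), 0.6, array([0.5408, 0.0389, 0.014 ]))]
flower_large []
flower_small [(array([294., 333.]), 0.81, array([0.5566, 0.0532, 0.03  ]))]
seat []
expect rear [285.4159 165.3224] tcp [282.9672 382.2307]
[0.6024 0.1772 0.1646] 66.21815808412745 [ 0.2465  0.2253  1.7779 -0.      1.1395  0.6616]
```

View pics/s3.png

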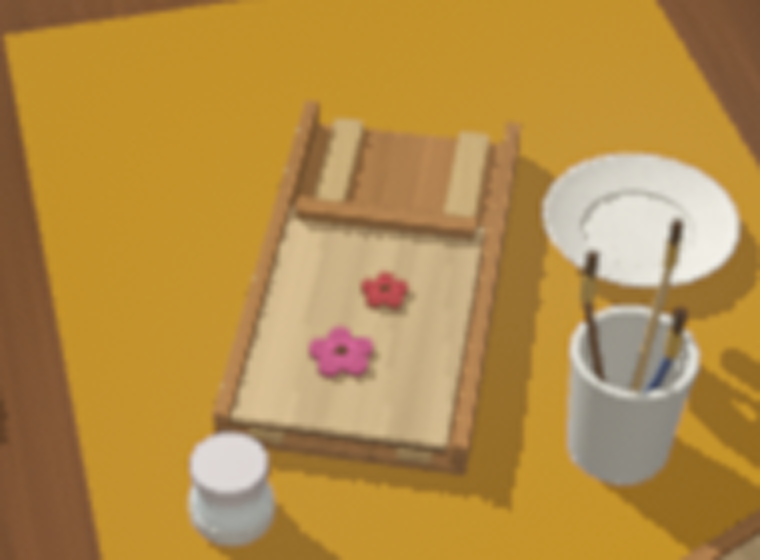

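View pics/t3.png

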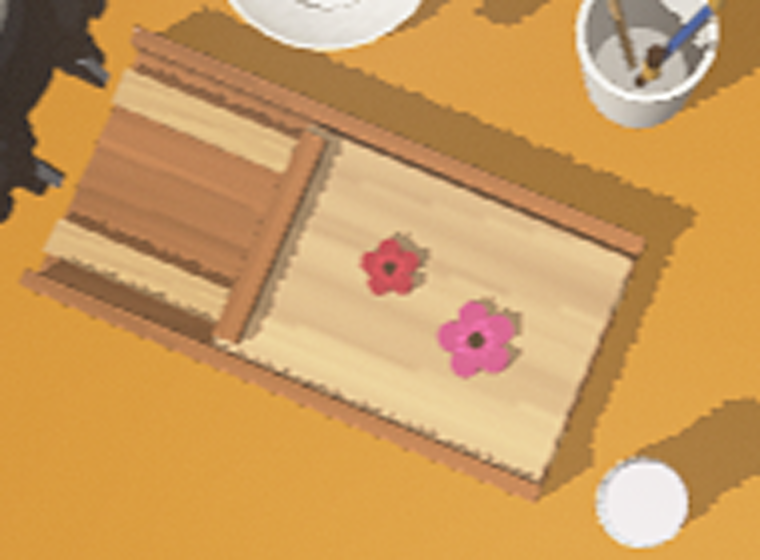

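```bash
python3 - <<'E'
from h import *
np.set_printoptions(precision=4,suppress=True)
a=shot('top');b=shot('side')
T=lambda u,v:(135+u/4,110+v/4)
S=lambda u,v:(215+u/4,110+v/4)
for n,t,s in(('strip+y',(312,130),(476,222)),('strip-y',(218,338),(300,203)),('front+y',(632,258),(447,445)),('front-y',(540,480),(232,415)),('fence+y',(643,240),(462,466)),('fence+y0',(135,30),(513,125)),('fence-y0',(22,275),(308,103)),('small',(390,267),(385,288)),('large',(475,340),(341,351))): print(n,*tri(a,T(*t),b,S(*t) if 0 else S(*s)))
# expected pixels for seated/unseated
d=np.array([-.4032,-.9151]);l=np.array([.9151,-.4032]);seat=np.array([.5411,.028])
def px(p,P):
    x=np.linalg.inv(p['Tw'])@np.append(P,1);K=np.array(p['intrinsics']);return K[:2]@np.array([x[0]/-x[2],-x[1]/-x[2],1])
for dz in(0,.006):
    for n,x,y,z in(('strip+y',-.095,.06,.034),('front+y',.095,.065,.024),('front-y',.095,-.065,.024)):
        P=np.append(seat+x*d+y*l,z+dz);print(dz,n,(px(a,P)-[135,110])*4,(px(b,P)-[215,110])*4)
i=cv2.imread('pics/w3.png');cv2.imwrite('pics/w3c.png',cv2.resize(i[230:420,180:400],(792,684))[:600])
E
```

```text
strip+y [0.6291 0.0853 0.0362] 0.0005785174651047846
strip-y [0.5205 0.1355 0.0321] 0.0029989097503136265
front+y [ 0.56   -0.0848  0.0258] 0.00039612381244483896
front-y [ 0.4415 -0.0339  0.0283] 0.00028577359939111217
fence+y [ 0.57   -0.0914  0.0117] 0.003485351642125172
fence+y0 [0.6864 0.1821 0.0289] 0.0017817643314173666
fence-y0 [0.5534 0.2416 0.0278] 0.0025397862175920434
small [0.5561 0.0444 0.0321] 0.0007381029370716885
large [ 0.5165 -0.0004  0.0302] 0.0003983971670987937
0 strip+y [302.3163 122.0884] [481.3737 217.5851]
0 front+y [632.3937 253.9342] [450.3899 446.7236]
0 front-y [537.7489 476.9471] [235.1567 417.6623]
0.006 strip+y [300.5499 119.4476] [481.9336 210.8257]
0.006 front+y [632.9313 252.224 ] [450.8797 440.1775]
0.006 front-y [537.6271 476.7853] [234.7152 411.1004]
```

View pics/w3c.png

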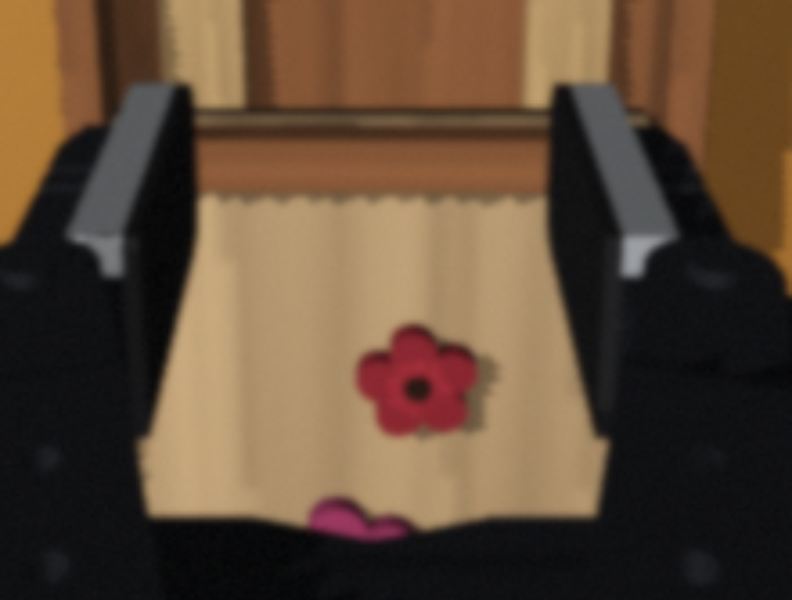

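The heights match the dropped state: strip about 34 mm, plate about 26 mm, flower tops about 31 mm. Against that, the undropped values would be 40, 30 and 35 mm. With the firm stop felt as well, the board is seated. The wrist view shows both flowers on the board and the hand clear.

```bash
python3 -c "
from workcell import job;print(job.finish_job())"
```

```text
the job is handed in; nothing more can be done
None
```

The board was pushed along the runners until it dropped into the notches and lies level, with both flowers still on it, the bystanders untouched and the hand clear; the job is handed in.

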